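# Load test bars in a rail fixture and lock the keeper

### The arm

A 6-joint arm with a two-finger parallel gripper is mounted at the origin on a cart in front of the work surface, level with it; the furniture and walls round the work are solid. World frame = base frame: x ahead of the robot, y to its left, z up, the work surface at z = 0. Lengths are in mm, angles in rad, forces in N, time in s.
With the tool pointing down it reaches from about 300 to 775 mm from the base axis. Payload 14.6 kg.
Tool frame: the origin (TCP) lies at the very end of the fingers, on their centre line; the grasp point (between the pads) lies 19 mm behind it; z points along the fingers, y is the line along which they close (so a half turn about z gives the same grasp; the last joint's range is limited). The gripper opens to 94 mm and grips with 3 to 60 N. Pads are 16 mm wide; open, the fingers measure 119 mm over their backs; the gripper's body (75 mm by 177 mm) begins 78 mm behind the grasp point.
Start: joints at [-1.397, 0.3, 1.521, -0, 1.321, -0.067], TCP at [131.157, -534.123, 205.446] pointing down, gripper open.
Joint ranges: [-3.03, 3.03], [-0.79, 2.21], [0.23, 2.52], [-1.04, 4.18], [0, 3.07], [-2.55, 2.55]. Speed limits (rad/s): [2.22, 2.22, 2.57, 3.14, 3.14, 3.14].

### API

Orientations are given as [roll, pitch, yaw] about the fixed x, y, z axes, in that order (R = Rz(yaw) Ry(pitch) Rx(roll)).
In Python, from cell import manip gives the robot as it stands.
- The arm moves only by the tool servo_tool, never from a script. Its argument "motion" is a list that holds one entry, the list of rows, each a list of 7 numbers: the shift along the world's x, y, z as a fraction of full scale, then the turn, a rotation vector about the world's x, y, z as a fraction of full scale, then the closure, from 0 (fully open) to 1 (shut). In form: [[[x, y, z, rx, ry, rz, gripper], ...]]. A call has 1 to 10 rows; each row is the pose to reach, as a shift and turn from the pose commanded when the call began, turning the shorter way round; what a row does not reach only later rows make up. Full scale, the value 1, is 0.5 m for a shift and pi rad for a turn. A row lasts 1/10 s, in which the tool goes at most 50 mm and 8.59 degrees, less where a joint would pass 70% of its speed; a pose out of reach is approached as far as the arm can. A call with a number of a shift or a turn outside -1 to 1 is refused whole. A call with a gripper value outside its range is refused whole. The fingers move at their own pace and stop on an object; "newtons" is the grip in N (left out, the last holds). Time passes only in rows, so rows that repeat a pose let the fingers close. It gives the time, the measured TCP pose, the force, the opening and the grip force at its end, in the units of the state.
- manip.read_state(): the state, without advancing time (a new reading comes with each control period).
- manip.camera(name): name is "side" or "top" or "wrist"; returns a dict with "frame" (420x560x3 uint8, red, green, blue), "range_z" (420x560 float32, mm along the optical axis (not along the pixel's ray), 0 where there is no reading), "vfov" (degrees; the focal length in pixels is half the picture's height over the tangent of half this angle, whatever the lens; pixels are square), "cx", "cy" (the principal point, pixels), "k1" (the pictures are not rectified: a ray, as slopes to the right and down, at radius r is drawn at 1 + k1 r^2 times it, then the intrinsics apply), "cam_to_world" (4x4, takes a point from camera to world coordinates). Camera axes: x right, y down, z forward; pixel columns grow to the right and rows downward; lengths in mm; the calibration is good to about 2 mm. A picture is of the moment at which its call begins.
- manip.sign_off(): hands the job in; it is judged then, once.
The state is a dict: "clock": time; "joints": joint angles; "qd": joint speeds; "effort": joint torques, N m; "eef_pos": TCP position; "eef_rot": TCP orientation; "wrist_force": force on the tool from outside, world axes, zero at the start; "moment": the same for the moment, N m; "finger_gap": finger opening in mm; "finger_force": force on a finger pad.
Only numpy, scipy, OpenCV 4.12 (cv2) and the standard library are available. Lean on these libraries where they do the work, as an engineer would, in place of code of your own. Each camera call takes 0.05 s, during which the arm holds its last target. There are 200 camera calls.

### The job

Get the bar fixture ready for the next test: take the brush off its bed and lay it down on the worktop clear of the fixture, then put every terracotta-coloured bar on the bed, lying side by side, the first one pushed up flush and parallel along the steel rail, each further one flush against the bar before it, and all of them centred lengthwise on the red mark of the rail. Once all the bars are home, swing the blue keeper bar across them until it is fully shut in its detent, and let go. Leave the vials, the beaker and the timer as they stand.

Things in the scene. Friction and masses are not known exactly. Their poses are not given: they have to be found in the camera images.
- fixture: fixed fixture: grey bed with a steel rail 22 mm wide, 14 mm above the bed, along its far long side. Origin: at z = 0 below the rail's inner face at mid-length; x from bed to rail, y along the rail, z up. Here (mm) the bed is x -170 to 0, y -110 to 110, top z 16; the rail x 0 to 22, top z 30, with a red mark across its top at y 0
- catch_post (a point): top centre of the dark catch post that stands on the bed, 16 mm (x) by 30 mm (y), top 45 mm above the worktop, at x -150, y 42 mm in the fixture's frame. The sprung detent ball for the keeper's tip is in its side towards the rail
- keeper (a joint): angle of the blue keeper bar (14 wide, 8 thick, 149 mm long), hinged upright on the rail; swings level, underside at z 34 mm, 4 mm over bars on the bed. 0 = shut: points to the fixture's -x, at the catch post. Grows anticlockwise from above; 1.57 = along the rail to -y, clear of the bed. Range 0 to 2.1, starts 1.5 to 1.9, stays where left. From 0.11 to 0.01 it passes the ball (up to 8 N at the knob), then is held
- keeper_knob (a point): centre of the top of the keeper's black round upright knob, 14 mm in diameter and 22 mm tall, 88 mm from the hinge axis; its top is 66 mm above the worktop, the top of the keeper bar 42 mm
- keeper_hinge (a point): point on the keeper's hinge axis, at the middle of the keeper's thickness (38 mm above the worktop), at x 11, y 42 mm in the fixture's frame
- brush: bench brush 206 mm long, wooden handle up to 17 mm thick, 40 g, lying on the bed along the rail more or less. Origin: underside at mid-length. y is its length: bristles at -y (from -42 mm, 26 mm wide), handle at +y; best gripped on the handle at about y = 10 mm
- vial_a: glass vial with black cap, 27 mm wide, 62 mm tall, standing behind the fixture, not to be disturbed; origin: centre of its underside
- vial_b: glass vial with red cap, 27 mm wide, 62 mm tall, standing behind the fixture, not to be disturbed; origin: centre of its underside
- beaker: small beaker, 59 mm wide, 79 mm tall, not to be disturbed; origin: centre of its underside
- timer: white timer 58 x 64 x 20 mm with blue buttons, not to be disturbed; origin: centre of its underside
- bar_0: terracotta-coloured fired ceramic test bar 20 x 140 x 14 mm, 0.1 to 0.2 kg, all bars alike with a light grey band near one end; origin at its centre, y along its length, z up (7 mm above what it lies on); may be absent
- bar_1: terracotta-coloured fired ceramic test bar 20 x 140 x 14 mm, 0.1 to 0.2 kg, all bars alike with a light grey band near one end; origin at its centre, y along its length, z up (7 mm above what it lies on); may be absent
- bar_2: terracotta-coloured fired ceramic test bar 20 x 140 x 14 mm, 0.1 to 0.2 kg, all bars alike with a light grey band near one end; origin at its centre, y along its length, z up (7 mm above what it lies on); may be absent
- bar_3: terracotta-coloured fired ceramic test bar 20 x 140 x 14 mm, 0.1 to 0.2 kg, all bars alike with a light grey band near one end; origin at its centre, y along its length, z up (7 mm above what it lies on); may be absent
Not all that is in view belongs to the job. What is meant by the brush is not yellow, and is the larger of those in its own colour.

How it is judged (in metres and radians):
On the way, in this order (a step that is already met when the one before it is completed fails the run):
1. every bar lies home on the bed, side by side from the rail, while the keeper is still open ((x of bar_0 in the frame of fixture between -0.013 and -0.007 m or x of bar_1 in the frame of fixture between -0.013 and -0.007 m or x of bar_2 in the frame of fixture between -0.013 and -0.007 m or x of bar_3 in the frame of fixture between -0.013 and -0.007 m) and (x of bar_0 in the frame of fixture between -0.033 and -0.027 m or x of bar_1 in the frame of fixture between -0.033 and -0.027 m or x of bar_2 in the frame of fixture between -0.033 and -0.027 m or x of bar_3 in the frame of fixture between -0.033 and -0.027 m) and (x of bar_0 in the frame of fixture between -0.053 and -0.047 m or x of bar_1 in the frame of fixture between -0.053 and -0.047 m or x of bar_2 in the frame of fixture between -0.053 and -0.047 m or x of bar_3 in the frame of fixture between -0.053 and -0.047 m) and (x of bar_0 in the frame of fixture between -0.013 and -0.007 m or x of bar_0 in the frame of fixture between -0.033 and -0.027 m or x of bar_0 in the frame of fixture between -0.053 and -0.047 m or x of bar_0 in the frame of fixture between -0.073 and -0.067 m) and y of bar_0 in the frame of fixture between -0.02 and 0.02 m and height (world z) of bar_0 between 0.021 and 0.025 m and angle between the y axis of each of bar_0, bar_1, bar_2, bar_3 and the y axis of fixture, either way round below 0.025 rad and (x of bar_1 in the frame of fixture between -0.013 and -0.007 m or x of bar_1 in the frame of fixture between -0.033 and -0.027 m or x of bar_1 in the frame of fixture between -0.053 and -0.047 m or x of bar_1 in the frame of fixture between -0.073 and -0.067 m) and y of bar_1 in the frame of fixture between -0.02 and 0.02 m and height (world z) of bar_1 between 0.021 and 0.025 m and (x of bar_2 in the frame of fixture between -0.013 and -0.007 m or x of bar_2 in the frame of fixture between -0.033 and -0.027 m or x of bar_2 in the frame of fixture between -0.053 and -0.047 m or x of bar_2 in the frame of fixture between -0.073 and -0.067 m) and y of bar_2 in the frame of fixture between -0.02 and 0.02 m and height (world z) of bar_2 between 0.021 and 0.025 m and (x of bar_3 in the frame of fixture between -0.013 and -0.007 m or x of bar_3 in the frame of fixture between -0.033 and -0.027 m or x of bar_3 in the frame of fixture between -0.053 and -0.047 m or x of bar_3 in the frame of fixture between -0.073 and -0.067 m) and y of bar_3 in the frame of fixture between -0.02 and 0.02 m and height (world z) of bar_3 between 0.021 and 0.025 m and value of joint keeper above 0.5 rad), for 0.2 s.
2. the keeper bar is shut in its detent (value of joint keeper below 0.03 rad), for 0.2 s.
At the end, for the whole second after the job is handed in: bars flat on the bed, parallel to the rail within 0.025 rad, centres 10, 30, 50 (and 70) mm from the rail face within 3 mm and within 20 mm of the red mark lengthwise; keeper below 0.03 rad; brush on the worktop, not touching the fixture; all at rest ((x of bar_0 in the frame of fixture between -0.013 and -0.007 m or x of bar_1 in the frame of fixture between -0.013 and -0.007 m or x of bar_2 in the frame of fixture between -0.013 and -0.007 m or x of bar_3 in the frame of fixture between -0.013 and -0.007 m) and (x of bar_0 in the frame of fixture between -0.033 and -0.027 m or x of bar_1 in the frame of fixture between -0.033 and -0.027 m or x of bar_2 in the frame of fixture between -0.033 and -0.027 m or x of bar_3 in the frame of fixture between -0.033 and -0.027 m) and (x of bar_0 in the frame of fixture between -0.053 and -0.047 m or x of bar_1 in the frame of fixture between -0.053 and -0.047 m or x of bar_2 in the frame of fixture between -0.053 and -0.047 m or x of bar_3 in the frame of fixture between -0.053 and -0.047 m) and (x of bar_0 in the frame of fixture between -0.013 and -0.007 m or x of bar_0 in the frame of fixture between -0.033 and -0.027 m or x of bar_0 in the frame of fixture between -0.053 and -0.047 m or x of bar_0 in the frame of fixture between -0.073 and -0.067 m) and y of bar_0 in the frame of fixture between -0.02 and 0.02 m and height (world z) of bar_0 between 0.021 and 0.025 m and angle between the y axis of each of bar_0, bar_1, bar_2, bar_3 and the y axis of fixture, either way round below 0.025 rad and (x of bar_1 in the frame of fixture between -0.013 and -0.007 m or x of bar_1 in the frame of fixture between -0.033 and -0.027 m or x of bar_1 in the frame of fixture between -0.053 and -0.047 m or x of bar_1 in the frame of fixture between -0.073 and -0.067 m) and y of bar_1 in the frame of fixture between -0.02 and 0.02 m and height (world z) of bar_1 between 0.021 and 0.025 m and (x of bar_2 in the frame of fixture between -0.013 and -0.007 m or x of bar_2 in the frame of fixture between -0.033 and -0.027 m or x of bar_2 in the frame of fixture between -0.053 and -0.047 m or x of bar_2 in the frame of fixture between -0.073 and -0.067 m) and y of bar_2 in the frame of fixture between -0.02 and 0.02 m and height (world z) of bar_2 between 0.021 and 0.025 m and (x of bar_3 in the frame of fixture between -0.013 and -0.007 m or x of bar_3 in the frame of fixture between -0.033 and -0.027 m or x of bar_3 in the frame of fixture between -0.053 and -0.047 m or x of bar_3 in the frame of fixture between -0.073 and -0.067 m) and y of bar_3 in the frame of fixture between -0.02 and 0.02 m and height (world z) of bar_3 between 0.021 and 0.025 m and value of joint keeper below 0.03 rad and height (world z) of brush between -0.01 and 0.012 m and contact force between brush and fixture below 0.02 N and linear speed of each of brush, bar_0, bar_1, bar_2, bar_3 below 0.02 m/s).
It fails at once if the black-capped vial is shifted more than 30 mm or knocked over (distance of vial_a from where it was at the start of the episode above 0.03 m or angle between vial_a's own z axis and vertical above 0.5 rad).
It fails at once if the red-capped vial is shifted more than 30 mm or knocked over (distance of vial_b from where it was at the start of the episode above 0.03 m or angle between vial_b's own z axis and vertical above 0.5 rad).
It fails at once if the beaker is shifted more than 30 mm or knocked over (distance of beaker from where it was at the start of the episode above 0.03 m or angle between beaker's own z axis and vertical above 0.5 rad).
It fails at once if the timer is shifted more than 30 mm or knocked over (distance of timer from where it was at the start of the episode above 0.03 m or angle between timer's own z axis and vertical above 0.5 rad).
Of bar_0, bar_1, bar_2, bar_3 only 3 to 4 are there at a start; the rules pass over those that are not, and their reading is None.
At some moment in a run one of bar_0, bar_1, bar_2, bar_3 may be knocked a few centimetres aside while the robot is not near it.
Once in a run the grip may slacken for a moment while it holds something.
It also fails if it takes over 210 s, if anything falls off the work surface, if the arm or the gripper's body presses on something with over 40 N, if the wrist force passes 120 N, or if a joint passes its speed limit or range.

## Working session

There is one attempt and no reset: what is moved stays moved. The work goes in short steps, Python scripts to look and compute and a tool call to move; the robot and the scene stay as the last step left them, time stands still between calls to the robot, and variables do not carry over. Pictures are saved under pics/ and viewed, at most 14 in all, crops included, and the job is handed in when it is done.

Besides the shell and the picture viewer there is one more tool, called after "Request:" as a command line: name --argument value ..., lists and objects as JSON in quotes. servo_tool: Moves the arm, as the interface text tells. Its arguments: {"type":"object","properties":{"motion":{"type":"array"},"newtons":{"type":"number"}},"required":["motion"]}

```bash
ls; mkdir -p pics; cat > h.py <<'E'
import numpy as np, cv2, sys
from cell import manip
def cam(n):
    c=manip.camera(n); c['f']=c['frame'].shape[0]/2/np.tan(np.radians(c['vfov'])/2); return c
def ray(c,u,v):
    K=np.array([[c['f'],0,c['cx']],[0,c['f'],c['cy']],[0,0,1]]);
    p=cv2.undistortPoints(np.array(np.stack([u,v],-1),float).reshape(-1,1,2),K,np.array([c['k1'],0,0,0,0.]))
    return p.reshape(-1,2)
def at_z(c,u,v,z):
    r=ray(c,u,v); d=np.c_[r,np.ones(len(r))]@c['cam_to_world'][:3,:3].T; o=c['cam_to_world'][:3,3]
    s=(z-o[2])/d[:,2]; return o+d*s[:,None]
def cloud(c):
    h,w=c['range_z'].shape; v,u=np.mgrid[:h,:w]; r=ray(c,u.ravel(),v.ravel()); z=c['range_z'].ravel()
    P=np.c_[r*z[:,None],z]@c['cam_to_world'][:3,:3].T+c['cam_to_world'][:3,3]; return P.reshape(h,w,3)
def save(c,name,box=None,k=1):
    im=c['frame'][:,:,::-1]
    if box: im=im[box[1]:box[3],box[0]:box[2]]
    cv2.imwrite('pics/'+name,cv2.resize(im,None,fx=k,fy=k,interpolation=cv2.INTER_CUBIC))
def pick(c,pts,z=None):
    u=np.array(pts)[:,0];v=np.array(pts)[:,1]
    return at_z(c,u,v,z)
E
python3 - <<'E'
from h import *
import pickle
c=cam('top'); pickle.dump(c,open('top0.pkl','wb')); save(c,'top0.png',None,1.42)
s=cam('side'); pickle.dump(s,open('side0.pkl','wb')); save(s,'side0.png',None,1.42)
print(c['vfov'],c['cx'],c['cy'],c['k1'],c['cam_to_world'].round(2)); print(manip.read_state())
E
```

```text
pics
55.1615150214963 273.20870142238095 211.87225036174556 -0.11271744427506211 [[-0.00000e+00 -9.90000e-01  1.70000e-01  3.98580e+02]
 [-1.00000e+00  0.00000e+00 -1.00000e-02  1.00390e+02]
 [ 0.00000e+00 -1.70000e-01 -9.90000e-01  1.23776e+03]
 [ 0.00000e+00  0.00000e+00  0.00000e+00  1.00000e+00]]
{'clock': 0.1, 'joints': array([-1.39661244e+00,  3.00404679e-01,  1.52153188e+00, -1.16281943e-05,
        1.32070935e+00, -6.66039476e-02]), 'qd': array([ 0.00086592, -0.00090898, -0.00069937,  0.00066109, -0.00157174,
       -0.00116955]), 'effort': array([ 2.63759590e-03, -5.32641613e+01, -3.53283370e+01,  7.09638395e-02,
        2.33966054e-02, -5.38238783e-05]), 'eef_pos': array([ 131.10696729, -533.89369731,  204.94357971]), 'eef_rot': array([-3.14054098e+00, -5.88607635e-05,  2.40790691e-01]), 'wrist_force': array([-0.07097988,  0.06399316, -0.75509266]), 'moment': array([0.03467965, 0.03213949, 0.00082098]), 'finger_force': 0.0, 'finger_gap': 93.6142491689151}
```

View pics/top0.png

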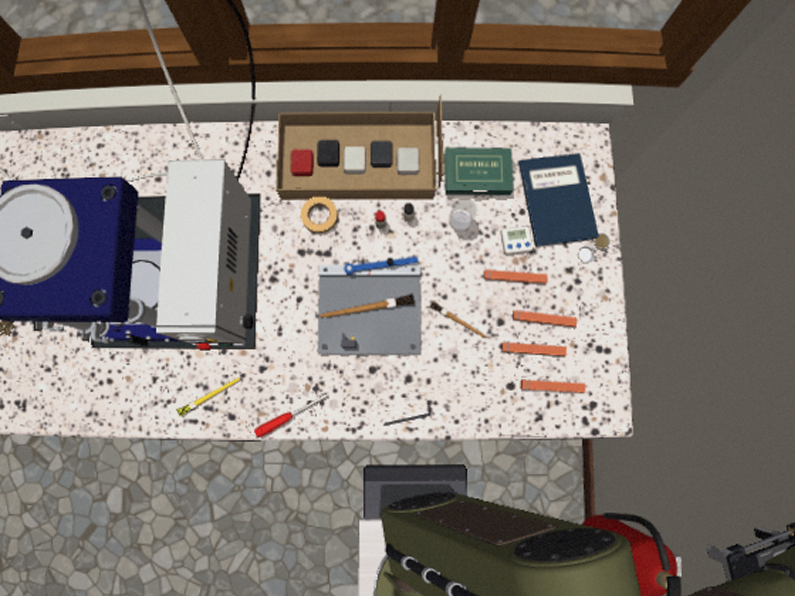

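View pics/side0.png

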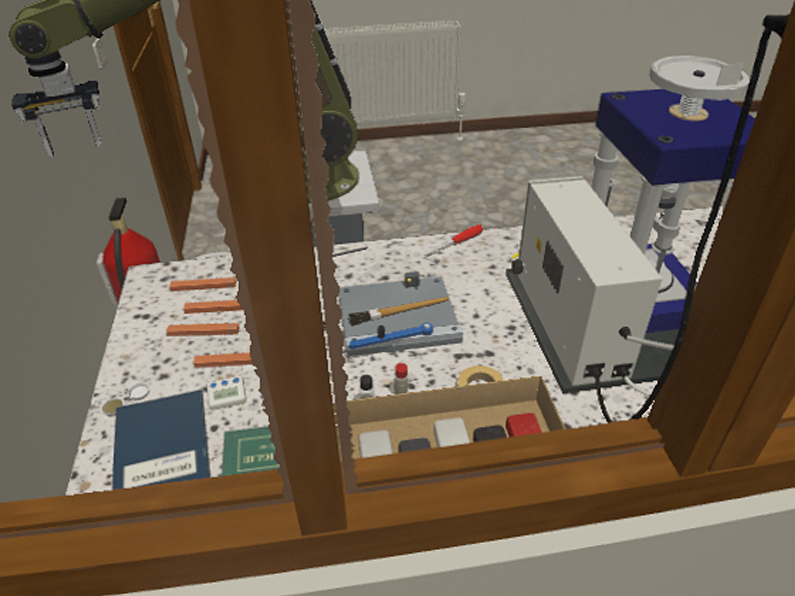

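The top view shows four bars at right, around (515,277), (545,319), (533,350) and (553,386) in the 1.42× picture. The bed is at about (370,310), with the large brown brush on it and a small decoy brush at (460,320). Next I'll measure them.

```bash
cat >> h.py <<'E'
def bars(c,zt=14,bed=None):
    hsv=cv2.cvtColor(c['frame'],cv2.COLOR_RGB2HSV); m=cv2.inRange(hsv,(4,120,90),(14,255,255))
    n,l,st,ce=cv2.connectedComponentsWithStats(m); out=[]
    for i in range(1,n):
        if st[i,4]<150: continue
        v,u=np.where(l==i); p=at_z(c,u,v,zt)
        r=cv2.minAreaRect(p[:,:2].astype(np.float32)); b=cv2.boxPoints(r)
        e=[b[1]-b[0],b[2]-b[1]]; e=max(e,key=lambda x:np.hypot(*x)); a=np.arctan2(e[1],e[0])%np.pi
        out.append((np.array(r[0]).round(1),np.round(sorted(r[1]),1),round(float(a),3),ce[i].round(1),st[i,4]))
    return out
E
python3 - <<'E'
from h import *
import pickle
c=pickle.load(open('top0.pkl','rb')); save(c,'fx0.png',(215,170,450,285),3.4)
for b in bars(c): print(b)
P=cloud(c)
for b in bars(c): u,v=b[3]; print(P[int(v),int(u)].round(1))
for u,v in [(268,222),(260,245),(240,215),(340,148),(366,172)]: print(u,v,P[v,u].round(1))
E
```

```text
(array([1267.5,  207.9]), array([ 65.2, 448.8]), 1.57, array([240. ,  24.2]), np.int32(1708))
(array([1266.8, -352.4]), array([ 65.6, 488.3]), 1.57, array([398.3,  26.6]), np.int32(1707))
(array([1267.9,  855. ]), array([ 66.1, 372. ]), 1.57, array([59.9, 31.3]), np.int32(1144))
(array([1267.4,  627.3]), array([61.5, 99.3]), 1.519, array([120.2,  28.2]), np.int32(262))
(array([1208.5,  196.9]), array([ 33.5, 443.6]), 1.57, array([244. ,  38.9]), np.int32(856))
(array([1207.8, -344.3]), array([ 34.8, 503.5]), 1.572, array([397.1,  41. ]), np.int32(928))
(array([1208.4,  845.5]), array([ 34.7, 390.9]), 1.569, array([61.3, 45.5]), np.int32(658))
(array([ 661.9, -193.2]), array([ 19.5, 123.6]), 1.493, array([364.9, 194.7]), np.int32(237))
(array([ 567.5, -255.1]), array([ 19.9, 124.4]), 1.455, array([385.6, 224.5]), np.int32(250))
(array([ 502.2, -229.9]), array([ 20.3, 122.4]), 1.496, array([378.5, 245.7]), np.int32(248))
(array([ 421.5, -267. ]), array([ 18.7, 122.1]), 1.502, array([391.1, 271.8]), np.int32(242))
[1132.1  189.2  204.8]
[1130.6 -276.   206.9]
[1131.5  738.7  205.7]
[1129.   545.7  206.2]
[1083.6  176.6  206.8]
[1081.1 -269.3  204.4]
[1077.5  720.6  212.6]
[ 664.6 -191.7   12.1]
[ 569.2 -253.8   12.1]
[ 503.7 -227.7   15.8]
[ 423.8 -264.4   17. ]
268 222 [576.7 109.8  14.3]
260 245 [505.8 134.2  17.3]
240 215 [598.9 196.1  14.3]
340 148 [ 819.3 -123.2    0.9]
366 172 [ 732.1 -198.    26.3]
```

View pics/fx0.png

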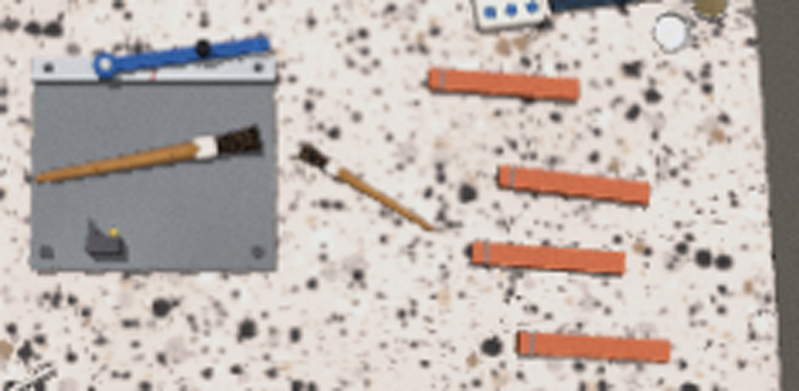

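```bash
python3 - <<'E'
from h import *
import pickle
c=pickle.load(open('top0.pkl','rb'))
f=lambda pts,z: at_z(c,np.array(pts)[:,0]/3.4+215,np.array(pts)[:,1]/3.4+170,z).round(1)
print('bed near corners',f([(32,270),(276,270)],16)[:,:2].tolist())
print('rail far top',f([(32,58),(276,59)],30)[:,:2].tolist())
print('rail inner top',f([(32,80),(276,84)],30)[:,:2].tolist())
print('mark',f([(154,75)],30))
print('hinge/knob/tip',f([(105,65),(268,44)],42)[:,:2].tolist(),f([(203,47)],66))
print('post',f([(107,237)],45))
print('brush ends',f([(37,180)],8+16),f([(262,138)],16+8),'handle y10',f([(140,161)],30))
g=lambda u,v:at_z(c,np.array([u])/1.42,np.array([v])/1.42,0)[0].round(0)
for n,p in dict(hexkey1=(385,424),hexkey2=(430,405),sd=(328,395),sdh=(262,430),edge=(400,437),vr=(380,217),vb=(408,210),beak=(461,216),timer=(517,240),lamp=(250,330)).items(): print(n,g(*p))
E
```

```text
bed near corners [[492.7, 242.5], [492.0, 24.3]]
rail far top [[683.8, 243.9], [682.1, 22.5]]
rail inner top [[663.4, 243.6], [658.9, 22.9]]
mark [[667.5 133.1  30. ]]
hinge/knob/tip [[674.2, 176.8], [693.1, 30.3]] [[684.6  89.   66. ]]
post [[519.2 173.7  45. ]]
brush ends [[572.8 238.3  24. ]] [[610.4  35.8  24. ]] handle y10 [[588.9 145.6  30. ]]
hexkey1 [344. 101.   0.]
hexkey2 [384.   4.   0.]
sd [406. 223.   0.]
sdh [331. 364.   0.]
edge [317.  69.   0.]
vr [803. 111.   0.]
vb [820.  47.   0.]
beak [806. -73.   0.]
timer [ 749. -199.    0.]
lamp [547. 396.   0.]
```

Request:
servo_tool --motion '[[[0.46, 0.68, 0, 0, 0, 0.24, 0.4], [0.46, 0.68, 0, 0, 0, 0.24, 0.4], [0.46, 0.68, 0, 0, 0, 0.24, 0.4], [0.46, 0.68, 0, 0, 0, 0.24, 0.4], [0.46, 0.68, 0, 0, 0, 0.24, 0.4], [0.46, 0.68, 0, 0, 0, 0.24, 0.4], [0.46, 0.68, 0, 0, 0, 0.24, 0.4], [0.46, 0.68, 0, 0, 0, 0.24, 0.4], [0.46, 0.68, 0, 0, 0, 0.24, 0.4], [0.46, 0.68, 0, 0, 0, 0.24, 0.4]]]'

```text
clock: 1.1
eef_pos: [361.6, -193.1, 205.3]
eef_rot: [-3.141, 0.0, 0.998]
wrist_force: [1.0, -0.5, 0.1]
finger_gap: 56.2
finger_force: 0.0
```

Request:
servo_tool --motion '[[[0.46, 0.68, 0, 0, 0, 0.24, 0.4], [0.46, 0.68, 0, 0, 0, 0.24, 0.4], [0.46, 0.68, 0, 0, 0, 0.24, 0.4], [0.46, 0.68, 0, 0, 0, 0.24, 0.4], [0.46, 0.68, 0, 0, 0, 0.24, 0.4], [0.46, 0.68, 0, 0, 0, 0.24, 0.4], [0.46, 0.68, 0, 0, 0, 0.24, 0.4], [0.46, 0.68, 0, 0, 0, 0.24, 0.4], [0.46, 0.68, 0, 0, 0, 0.24, 0.4], [0.46, 0.68, 0, 0, 0, 0.24, 0.4]]]'

```text
clock: 2.1
eef_pos: [591.6, 145.1, 204.3]
eef_rot: [-3.14, 0.0, 1.749]
wrist_force: [0.3, -0.3, -0.2]
finger_gap: 56.3
finger_force: 0.0
```

```bash
python3 - <<'E'
from h import *
import pickle
c=cam('wrist'); pickle.dump(c,open('w0.pkl','wb')); save(c,'w0.png',None,1.42)
s=manip.read_state(); print(s['clock'],s['eef_pos'],s['eef_rot'],s['joints'].round(2)); print(c['cam_to_world'].round(2))
E
```

```text
2.15 [591.19114755 144.15302753 204.71316756] [-3.14028511e+00  3.42727436e-04  1.74795573e+00] [ 0.18  0.43  1.34 -0.    1.37  0.  ]
[[ 9.8000e-01  1.7000e-01  4.0000e-02  5.7852e+02]
 [ 1.8000e-01 -9.5000e-01 -2.5000e-01  2.1733e+02]
 [-0.0000e+00  2.5000e-01 -9.7000e-01  3.8442e+02]
 [ 0.0000e+00  0.0000e+00  0.0000e+00  1.0000e+00]]
```

View pics/w0.png

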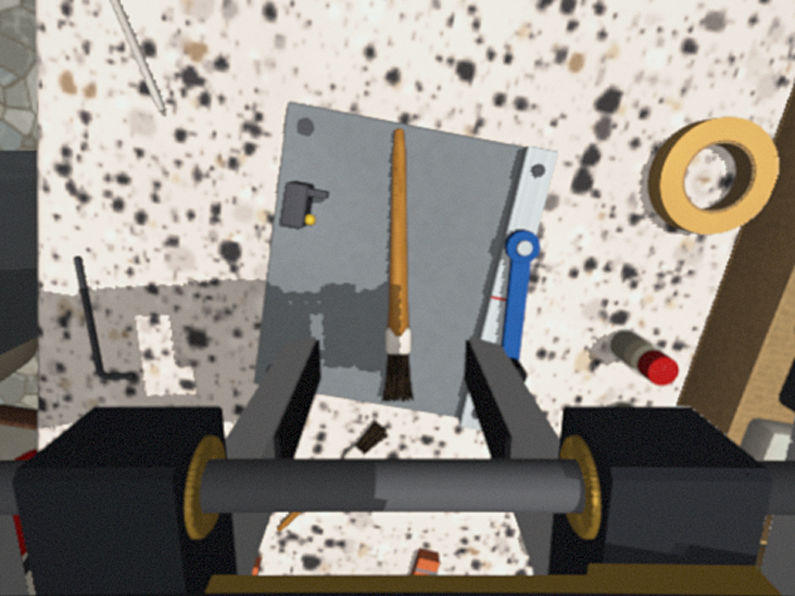

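The wrist view shows the brush pointing straight up the picture at (398,130)–(398,400), with the red mark at (498,298), the hinge at (521,246) and the post at (300,205). I'll enlarge it to get the rail precisely.

```bash
python3 - <<'E'
from h import *
import pickle
c=pickle.load(open('w0.pkl','rb')); save(c,'w0c.png',(180,60,405,300),2.5)
E
```

```text
(no output)
```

View pics/w0c.png

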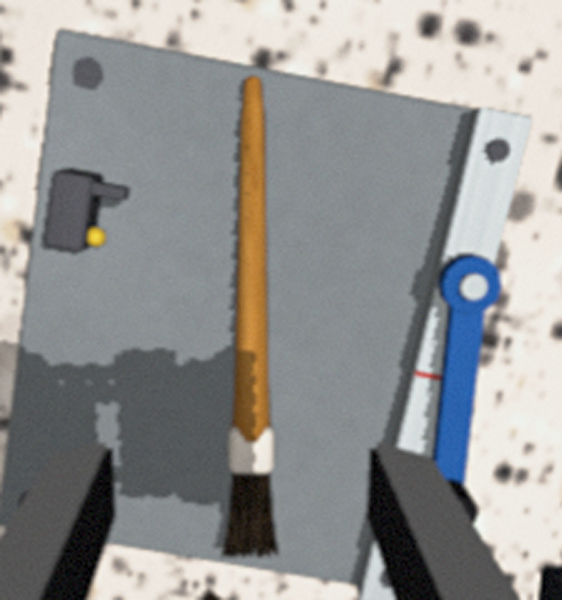

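In the crop, the rail's inner top edge runs from (478,110) to (398,450), the mark is at (428,376), the hinge at (473,287), and the brush tip and bristle end are at (253,77) and (250,553).

```bash
python3 - <<'E'
from h import *
import pickle
c=pickle.load(open('w0.pkl','rb'))
f=lambda pts,z: at_z(c,np.array(pts)[:,0]/2.5+180,np.array(pts)[:,1]/2.5+60,z).round(1)[:,:2].tolist()
print('inner',f([(478,110),(398,450),(362,585)],30)); print('outer corner',f([(530,117)],30))
print('bed left edge',f([(57,30),(38,200),(14,400)],16)); 
print('mark',f([(416,375),(440,377)],30)); print('hinge',f([(473,287)],42))
print('brush',f([(253,77),(250,553)],24),f([(252,350)],33)); print('post',f([(72,170),(72,250)],45))
print(manip.read_state()['clock'])
E
```

```text
inner [[667.6, 245.1], [668.4, 101.3], [666.7, 35.1]]
outer corner [[688.3, 246.1]]
bed left edge [[498.2, 246.2], [498.5, 178.5], [498.3, 89.4]]
mark [[668.4, 135.7], [678.6, 136.7]]
hinge [[679.4, 178.0]]
brush [[578.4, 242.1], [614.4, 38.6]] [[597.6, 134.8]]
post [[516.3, 195.1], [520.1, 164.8]]
2.15
```

Request:
servo_tool --motion '[[[0.004, 0.006, -0.1, 0, 0, 0, 0.4], [0.004, 0.006, -0.2, 0, 0, 0, 0.4], [0.004, 0.006, -0.3, 0, 0, 0, 0.4], [0.004, 0.006, -0.34, 0, 0, 0, 0.4], [0.004, 0.006, -0.368, 0, 0, 0, 0.4], [0.004, 0.006, -0.368, 0, 0, 0, 1], [0.004, 0.006, -0.368, 0, 0, 0, 1], [0.004, 0.006, -0.368, 0, 0, 0, 1], [0.004, 0.006, -0.368, 0, 0, 0, 1], [0.004, 0.006, -0.368, 0, 0, 0, 1]]]' --newtons 20

```text
clock: 3.15
eef_pos: [593.5, 149.0, 22.2]
eef_rot: [3.14, 0.0, 1.749]
wrist_force: [0.1, -0.7, -0.2]
finger_gap: 19.7
finger_force: 0.0
```

Request:
servo_tool --motion '[[[0, 0, 0, 0, 0, 0, 1], [0, 0, 0, 0, 0, 0, 1], [0, 0, 0.05, 0, 0, 0, 1], [0, 0, 0.12, 0, 0, 0, 1], [-0.1, 0, 0.12, 0, 0, -0.02, 1], [-0.2, 0, 0.12, 0, 0, -0.057, 1], [-0.296, 0, 0.12, 0, 0, -0.057, 1], [-0.296, 0, 0.05, 0, 0, -0.057, 1], [-0.296, 0, 0, 0, 0, -0.057, 1], [-0.296, 0, 0, 0, 0, -0.057, 1]]]'

```text
clock: 4.15
eef_pos: [443.4, 148.5, 19.4]
eef_rot: [-3.137, 0.001, 1.57]
wrist_force: [0.6, 0.1, -0.8]
finger_gap: 13.3
finger_force: 20.0
```

Request:
servo_tool --motion '[[[0, 0, -0.014, 0, 0, 0, 1], [0, 0, -0.024, 0, 0, 0, 1], [0, 0, -0.026, 0, 0, 0, 1], [0, 0, -0.026, 0, 0, 0, 0.6], [0, 0, -0.026, 0, 0, 0, 0.6], [0, 0, -0.026, 0, 0, 0, 0.6], [0, 0, 0.05, 0, 0, 0, 0.6], [0, 0, 0.15, 0, 0, 0, 0.6], [0, 0, 0.25, 0, 0, 0, 0.6], [0, 0, 0.32, 0, 0, 0, 0.6]]]'

```text
clock: 5.15
eef_pos: [445.5, 149.0, 185.0]
eef_rot: [3.138, -0.001, 1.57]
wrist_force: [-0.1, -0.2, -0.9]
finger_gap: 38.0
finger_force: 0.0
```

```bash
python3 - <<'E'
from h import *
import pickle
c=cam('top'); save(c,'top1.png',(215,150,450,305),3.4)
for b in bars(c): 
  if b[0][0]<800: print(b[:3])
print(manip.read_state()['eef_pos'])
E
```

```text
(array([ 661.8, -194.4]), array([ 19.5, 121. ]), 1.498)
(array([ 567.5, -255.1]), array([ 19.8, 124.4]), 1.455)
(array([ 502.1, -229.9]), array([ 20.5, 122.5]), 1.491)
(array([ 421.5, -267. ]), array([ 18.7, 122.1]), 1.502)
[447.21377341 149.45713505 189.61547558]
```

View pics/top1.png

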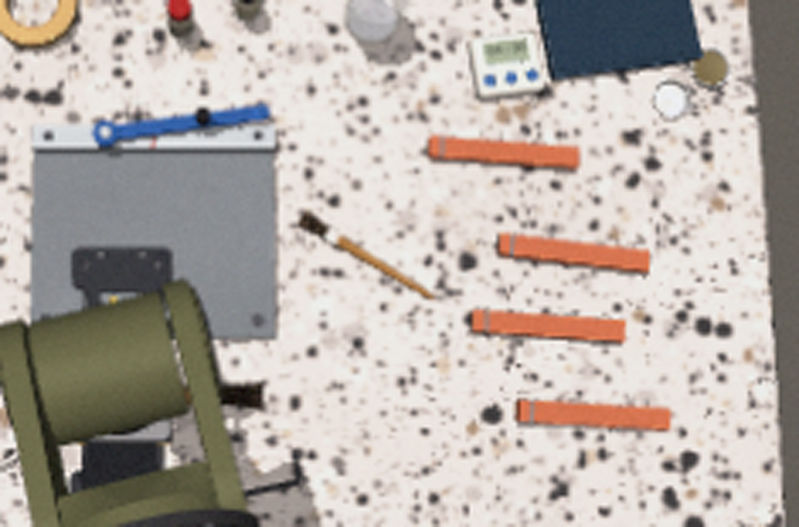

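The brush now lies in front of the fixture, with its bristles at (245,393) in the crop. The bars haven't moved, so I'll go to bar A.

Request:
servo_tool --motion '[[[0.436, -0.667, 0, 0, 0, -0.024, 0.45], [0.436, -0.667, 0, 0, 0, -0.024, 0.45], [0.436, -0.667, 0, 0, 0, -0.024, 0.45], [0.436, -0.667, 0, 0, 0, -0.024, 0.45], [0.436, -0.667, 0, 0, 0, -0.024, 0.45], [0.436, -0.667, 0, 0, 0, -0.024, 0.45], [0.436, -0.667, 0, 0, 0, -0.024, 0.45], [0.436, -0.667, 0, 0, 0, -0.024, 0.45], [0.436, -0.667, 0, 0, 0, -0.024, 0.45], [0.436, -0.667, 0, 0, 0, -0.024, 0.45]]]'

```text
clock: 6.2
eef_pos: [662.9, -185.1, 180.2]
eef_rot: [-3.14, -0.001, 1.493]
wrist_force: [-0.0, -0.5, -0.1]
finger_gap: 51.7
finger_force: 0.0
```

```bash
cat >> h.py <<'E'
def wbars(c=None):
    c=c or cam('wrist'); s=manip.read_state()
    print('t',round(s['clock'],2),'tcp',s['eef_pos'].round(1),'yaw',s['eef_rot'][2].round(3),'F',s['wrist_force'].round(1),'gap',round(s['finger_gap'],1))
    for b in bars(c): print(*b)
E
python3 - <<'E'
from h import *
c=cam('wrist'); save(c,'w1.png'); wbars(c)
E
```

```text
t 6.25 tcp [ 662.8 -184.2  180.9] yaw 1.494 F [-0.  -0.3 -0.6] gap 51.9
[ 671.3 -122.2] [ 9.5 18.6] 3.064 [281.  126.7] 200
[ 665.8 -192.9] [ 19.3 124.5] 1.491 [280.5 194. ] 2211
[ 512.9 -156.4] [11.1 22.8] 3.109 [125.5 173.9] 223
[ 506.5 -222.9] [ 21.5 115. ] 1.493 [131.3 233.3] 1932
[ 581.3 -182.6] [11.7 19.5] 3.013 [197.7 194.2] 218
[ 575.1 -227.2] [19.8 70.9] 1.429 [196.6 228.3] 933
[ 429.8 -194.8] [ 9.7 19.1] 3.064 [ 53.6 216.5] 187
[ 425.8 -246.7] [19.9 85.7] 1.5 [ 60.7 258.7] 1261
```

View pics/w1.png

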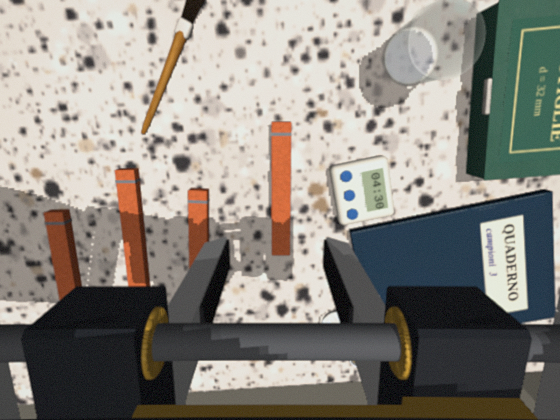

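The bar is centred between the fingers at (281,194), so I'll descend and grip.

Request:
servo_tool --motion '[[[0.004, -0.004, -0.1, 0, 0, 0, 0.45], [0.004, -0.004, -0.2, 0, 0, 0, 0.45], [0.004, -0.004, -0.3, 0, 0, 0, 0.45], [0.004, -0.004, -0.34, 0, 0, 0, 0.45], [0.004, -0.004, -0.355, 0, 0, 0, 0.45], [0.004, -0.004, -0.355, 0, 0, 0, 1], [0.004, -0.004, -0.355, 0, 0, 0, 1], [0.004, -0.004, -0.355, 0, 0, 0, 1], [0.004, -0.004, -0.355, 0, 0, 0, 1], [0.004, -0.004, -0.355, 0, 0, 0, 1]]]' --newtons 40

```text
clock: 7.25
eef_pos: [665.7, -186.8, 5.2]
eef_rot: [3.14, 0.0, 1.494]
wrist_force: [0.1, 0.7, 5.3]
finger_gap: 19.7
finger_force: 40.0
```

Request:
servo_tool --motion '[[[0, 0, 0.08, 0, 0, 0, 1], [0, 0, 0.17, 0, 0, 0, 1], [-0.03, 0.09, 0.17, 0, 0, 0.0236, 1], [-0.072, 0.18, 0.17, 0, 0, 0.0236, 1], [-0.072, 0.27, 0.17, 0, 0, 0.0236, 1], [-0.072, 0.36, 0.17, 0, 0, 0.0236, 1], [-0.072, 0.45, 0.17, 0, 0, 0.0236, 1], [-0.072, 0.54, 0.17, 0, 0, 0.0236, 1], [-0.072, 0.64, 0.17, 0, 0, 0.0236, 1], [-0.072, 0.644, 0.17, 0, 0, 0.0236, 1]]]'

```text
clock: 8.25
eef_pos: [628.4, 140.7, 89.0]
eef_rot: [-3.142, -0.001, 1.573]
wrist_force: [-0.6, -0.7, -0.6]
finger_gap: 19.3
finger_force: 40.0
```

```bash
python3 - <<'E'
from h import *
c=cam('wrist'); save(c,'w2.png'); wbars(c)
E
```

```text
t 8.3 tcp [628.7 138.4  88.9] yaw 1.572 F [ 0.  -0.7 -0.7] gap 19.3
[627.6 201.4] [14.9 29.1] 0.002 [275.8 134.5] 887
[627.8 118.4] [ 29.7 141. ] 1.571 [275.9 234.9] 6396
[628.1   6.6] [ 9.  29.4] 0.004 [276.1 365. ] 304
```

View pics/w2.png

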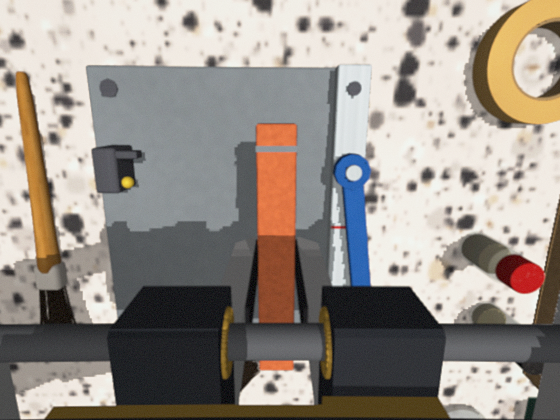

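The wrist view shows the bar held, with its far end at (276,124), the rail's inner top edge from (336,66) to (329,282), and the red mark at (338,227).

```bash
python3 - <<'E'
from h import *
import pickle
c=cam('wrist')
f=lambda pts,z: pick(c,pts,z).round(1)[:,:2].tolist()
print('bar end',f([(256,124),(297,124)],97.7),'bot end',f([(258,370),(296,369)],97.7))
print('inner',f([(336,66),(330,282)],30),'outer',f([(371,66)],30),'mark',f([(333,227),(346,228)],30),'hinge',f([(354,172)],42),'post',f([(112,148)],45))
E
```

```text
bar end [[618.4, 208.1], [638.1, 208.1]] bot end [[617.7, 68.6], [639.8, 69.3]]
inner [[666.6, 243.0], [669.0, 90.3]] outer [[689.1, 243.0]] mark [[669.4, 134.0], [678.9, 133.3]] hinge [[679.6, 176.2]] post [[523.1, 191.8]]
```

Bar, rail and mark agree in the arm frame: the fixture origin is about (667.5,134,0). I'll lower and release.

Request:
servo_tool --motion '[[[0.004, -0.008, -0.06, 0, 0, 0, 1], [0.004, -0.008, -0.11, 0, 0, 0, 1], [0.004, -0.008, -0.13, 0, 0, 0, 1], [0.004, -0.008, -0.135, 0, 0, 0, 1], [0.004, -0.008, -0.135, 0, 0, 0, 0.63], [0.004, -0.008, -0.135, 0, 0, 0, 0.63], [0.004, -0.008, -0.135, 0, 0, 0, 0.63], [0.004, -0.008, -0.05, 0, 0, 0, 0.63], [0.004, -0.008, 0.04, 0, 0, 0, 0.63], [0.004, -0.008, 0.1, 0, 0, 0, 0.63]]]'

```text
clock: 9.35
eef_pos: [631.9, 131.5, 142.9]
eef_rot: [3.138, -0.001, 1.569]
wrist_force: [0.0, -0.1, 0.1]
finger_gap: 34.8
finger_force: 0.0
```

```bash
cat >> h.py <<'E'
def scene(name='top'):
    c=cam(name); P=cloud(c)
    s=manip.read_state(); print('t',round(s['clock'],2),'tcp',s['eef_pos'].round(1),'yaw',s['eef_rot'][2].round(3),'F',s['wrist_force'].round(1),'gap',round(s['finger_gap'],1))
    for zt in (14,30):
        for b in bars(c,zt):
            if b[0][0]<720 and ((b[0][1]>20)==(zt==30)): print(zt,*b)
E
python3 - <<'E'
from h import *
scene('top'); scene('wrist')
E
```

```text
t 9.4 tcp [633.4 131.8 147.7] yaw 1.569 F [ 0.7 -0.2  5.3] gap 34.8
14 [ 567.5 -255. ] [ 19.9 124.6] 1.455 [385.7 224.4] 250
14 [ 502.1 -229.9] [ 20.5 122.5] 1.491 [378.4 245.7] 248
14 [ 421.5 -267. ] [ 18.7 122.1] 1.502 [391.2 271.8] 242
t 9.45 tcp [633.1 131.7 144.7] yaw 1.569 F [ 0.5  0.1 -0.2] gap 34.6
30 [631.1 195. ] [ 9.8 19.4] 3.139 [272.7 128.6] 284
30 [630.3 124. ] [ 19.8 125.6] 1.562 [272.  205.8] 3017
```

Request:
servo_tool --motion '[[[-0.25, -0.706, 0, 0, 0, -0.0245, 0.45], [-0.25, -0.706, 0, 0, 0, -0.0245, 0.45], [-0.25, -0.706, 0, 0, 0, -0.0245, 0.45], [-0.25, -0.706, 0, 0, 0, -0.0245, 0.45], [-0.25, -0.706, 0, 0, 0, -0.0245, 0.45], [-0.25, -0.706, 0, 0, 0, -0.0245, 0.45], [-0.25, -0.706, 0, 0, 0, -0.0245, 0.45], [-0.25, -0.706, 0, 0, 0, -0.0245, 0.45], [-0.25, -0.706, 0, 0, 0, -0.0245, 0.45], [-0.25, -0.706, 0, 0, 0, -0.0245, 0.45]]]'

```text
clock: 10.45
eef_pos: [506.0, -221.5, 138.6]
eef_rot: [-3.141, -0.0, 1.491]
wrist_force: [0.3, -0.2, 0.5]
finger_gap: 51.7
finger_force: 0.0
```

```bash
python3 - <<'E'
from h import *
scene('wrist')
E
```

```text
t 10.5 tcp [ 506.3 -220.9  138.6] yaw 1.492 F [-0.5  1.1  0. ] gap 51.8
14 [ 510.5 -156.3] [10. 19.] 3.061 [276.2 126.3] 278
14 [ 505.1 -227.9] [ 19.3 125.2] 1.496 [276.3 202. ] 2800
14 [ 580.2 -183.3] [10.4 19.4] 3.059 [357.9 150.9] 270
14 [ 573.5 -236.7] [19.7 90.8] 1.447 [352.8 203.2] 1856
14 [ 430.4 -194.3] [10.8 19.9] 3.062 [189.9 177.2] 281
14 [ 426.6 -243.7] [19.9 80.9] 1.493 [192.1 222.3] 1481
```

Request:
servo_tool --motion '[[[0, 0, -0.1, 0, 0, 0, 0.45], [0, 0, -0.2, 0, 0, 0, 0.45], [0, 0, -0.25, 0, 0, 0, 0.45], [0, 0, -0.267, 0, 0, 0, 0.45], [0, 0, -0.267, 0, 0, 0, 1], [0, 0, -0.267, 0, 0, 0, 1], [0, 0, -0.267, 0, 0, 0, 1], [0, 0, -0.267, 0, 0, 0, 1], [0, 0, -0.267, 0, 0, 0, 1], [0, 0, -0.267, 0, 0, 0, 1]]]'

```text
clock: 11.5
eef_pos: [506.7, -221.8, 6.5]
eef_rot: [3.14, 0.001, 1.491]
wrist_force: [0.0, 0.8, 6.5]
finger_gap: 19.3
finger_force: 40.0
```

Request:
servo_tool --motion '[[[0, 0, 0.08, 0, 0, 0, 1], [0, 0, 0.16, 0, 0, 0, 1], [0.05, 0.09, 0.16, 0, 0, 0.0248, 1], [0.1, 0.18, 0.16, 0, 0, 0.0248, 1], [0.14, 0.27, 0.16, 0, 0, 0.0248, 1], [0.173, 0.36, 0.16, 0, 0, 0.0248, 1], [0.173, 0.45, 0.16, 0, 0, 0.0248, 1], [0.173, 0.54, 0.16, 0, 0, 0.0248, 1], [0.173, 0.63, 0.16, 0, 0, 0.0248, 1], [0.173, 0.711, 0.16, 0, 0, 0.0248, 1]]]'

```text
clock: 12.5
eef_pos: [592.3, 136.0, 85.6]
eef_rot: [3.142, -0.0, 1.57]
wrist_force: [0.7, -0.8, -0.3]
finger_gap: 19.4
finger_force: 40.0
```

Request:
servo_tool --motion '[[[0, 0, 0, 0, 0, 0, 1], [0, 0, -0.06, 0, 0, 0, 1], [0, 0, -0.11, 0, 0, 0, 1], [0, 0, -0.12, 0, 0, 0, 1], [0, 0, -0.12, 0, 0, 0, 1]]]'

```text
clock: 13.0
eef_pos: [592.5, 133.4, 25.3]
eef_rot: [-3.14, 0.0, 1.569]
wrist_force: [0.4, 0.7, -0.8]
finger_gap: 19.7
finger_force: 40.0
```

Request:
servo_tool --motion '[[[0, 0, -0.006, 0, 0, 0, 1], [0, 0, -0.006, 0, 0, 0, 0.63], [0, 0, -0.006, 0, 0, 0, 0.63], [0, 0, -0.006, 0, 0, 0, 0.63], [0, 0, 0.09, 0, 0, 0, 0.63], [0, 0, 0.15, 0, 0, -0.04, 0.5], [-0.062, 0, 0.15, 0, 0, -0.08, 0.3], [-0.062, 0, 0.15, 0, 0, -0.12, 0.2], [-0.062, 0, 0.15, 0, 0, -0.16, 0.1], [-0.062, 0, 0.15, 0, 0, -0.2, 0.05]]]'

```text
clock: 14.0
eef_pos: [561.7, 133.9, 101.1]
eef_rot: [3.141, -0.001, 0.936]
wrist_force: [-0.9, 0.0, -0.3]
finger_gap: 71.4
finger_force: 0.0
```

Request:
servo_tool --motion '[[[0, 0, 0, 0, 0, -0.05, 0.05], [0, 0, 0, 0, 0, -0.1, 0.05], [0, 0, 0, 0, 0, -0.15, 0.05], [0, 0, 0, 0, 0, -0.2, 0.05], [0, 0, 0, 0, 0, -0.25, 0.05], [0, 0, 0, 0, 0, -0.3, 0.05], [0, 0, 0, 0, 0, -0.3, 0.05], [0, 0, 0, 0, 0, -0.3, 0.05]]]'

```text
clock: 14.8
eef_pos: [561.7, 133.9, 100.8]
eef_rot: [-3.142, -0.0, -0.002]
wrist_force: [-0.0, 0.4, -0.2]
finger_gap: 89.8
finger_force: 0.0
```

```bash
python3 - <<'E'
from h import *
import pickle
scene('wrist'); c=cam('wrist'); save(c,'w3.png'); pickle.dump(c,open('w3.pkl','wb')); print(manip.read_state()['joints'].round(2))
E
```

```text
t 14.85 tcp [561.8 133.9 100.8] yaw -0.0 F [-0.1 -0.9  0. ] gap 89.1
30 [631.3 195.4] [ 9.9 19.1] 0.0 [188.7 121. ] 406
30 [630.4 123.9] [ 19.8 126.3] 1.561 [289.9 122.2] 5149
30 [593.3 198.9] [ 9.8 20. ] 3.14 [187.4 174.5] 369
30 [593.2 127.5] [ 20.  126.2] 1.569 [284.8 174.5] 4815
[0.17 0.46 1.55 0.   1.13 1.74]
```

View pics/w3.png

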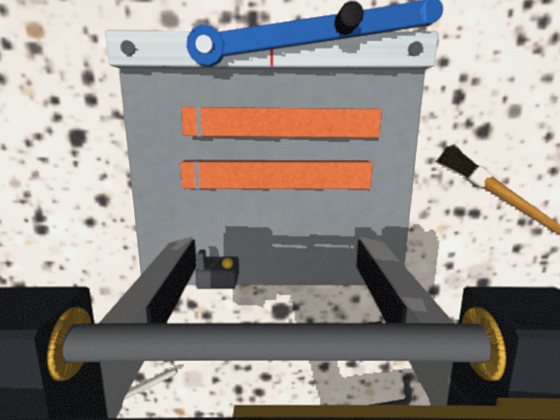

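Both bars lie on the bed, at (280,122) and (276,175). The rail's inner edge is at row 66–69, the mark at column 271 and the post at (218,270).

```bash
python3 - <<'E'
from h import *
import pickle
c=pickle.load(open('w3.pkl','rb'))
f=lambda pts,z: pick(c,pts,z).round(1)[:,:2].tolist()
print('inner',f([(108,66),(436,69)],30),'outer',f([(107,31),(437,35)],30),'mark',f([(271,66)],30),'hinge',f([(204,43)],42),'knobtop',f([(351,11)],66),'post',f([(198,258),(238,260)],45))
E
```

```text
inner [[666.9, 247.2], [665.0, 25.8]] outer [[688.3, 245.0], [685.9, 27.8]] mark [[667.3, 137.3]] hinge [[679.2, 179.5]] knobtop [[690.9, 92.1]] post [[533.9, 191.2], [532.3, 161.9]]
```

Request:
servo_tool --motion '[[[0, 0, -0.08, 0, 0, 0, 0.05], [0, 0, -0.15, 0, 0, 0, 0.05], [0, 0, -0.16, 0, 0, 0, 0.05], [0.02, 0, -0.16, 0, 0, 0, 0.05], [0.04, 0, -0.16, 0, 0, 0, 0.05], [0.06, 0, -0.16, 0, 0, 0, 0.05], [0.075, 0, -0.16, 0, 0, 0, 0.05], [0.09, 0, -0.16, 0, 0, 0, 0.05], [0.1, 0, -0.16, 0, 0, 0, 0.05], [0.1, 0, -0.16, 0, 0, 0, 0.05]]]'

```text
clock: 15.9
eef_pos: [612.5, 133.8, 20.8]
eef_rot: [-3.141, -0.001, -0.001]
wrist_force: [-0.6, -0.5, -0.2]
finger_gap: 89.2
finger_force: 0.0
```

Request:
servo_tool --motion '[[[0.004, 0, 0, 0, 0, 0, 0.05], [0.008, 0, 0, 0, 0, 0, 0.05], [0.008, 0, 0, 0, 0, 0, 0.05]]]'

```text
clock: 16.2
eef_pos: [615.8, 133.9, 20.4]
eef_rot: [3.142, -0.0, -0.001]
wrist_force: [-0.4, 0.4, 0.3]
finger_gap: 89.3
finger_force: 0.2
```

```bash
python3 - <<'E'
from h import *
scene('wrist');scene('top')
E
```

```text
t 16.25 tcp [615.8 133.9  20.4] yaw -0.001 F [-0.6 -0.5  0.5] gap 89.5
30 [645.7 196.6] [12.3 42.1] 2.967 [152.1 202.5] 1495
30 [645.3 125.7] [ 41. 130.] 1.57 [293.1 202.6] 19245
t 16.3 tcp [615.8 133.9  20.4] yaw -0.001 F [0.3 0.9 0.2] gap 89.4
14 [ 567.6 -255.3] [ 19.5 124.1] 1.455 [385.8 224.4] 246
14 [ 421.5 -267. ] [ 18.7 122.1] 1.502 [391.1 271.8] 241
```

Request:
servo_tool --motion '[[[0.002, 0, 0, 0, 0, 0, 0.05], [0.004, 0, 0, 0, 0, 0, 0.05], [0.004, 0, 0, 0, 0, 0, 0.05]]]'

```text
clock: 16.6
eef_pos: [617.7, 133.9, 20.4]
eef_rot: [-3.142, 0.0, -0.001]
wrist_force: [-1.9, -0.1, 1.1]
finger_gap: 89.2
finger_force: 0.7
```

Request:
servo_tool --motion '[[[0.002, 0, 0, 0, 0, 0, 0.05], [0.004, 0, 0, 0, 0, 0, 0.05], [0.004, 0, 0, 0, 0, 0, 0.05]]]'

```text
clock: 16.9
eef_pos: [618.2, 134.0, 20.4]
eef_rot: [3.141, 0.004, -0.002]
wrist_force: [-15.3, 0.0, 9.3]
finger_gap: 89.4
finger_force: 7.3
```

Request:
servo_tool --motion '[[[-0.02, 0, 0, 0, 0, 0, 0.05], [-0.02, 0, 0.1, 0, 0, 0, 0.2], [-0.02, 0, 0.2, 0, 0, 0.04, 0.45], [-0.092, -0.1, 0.24, 0, 0, 0.08, 0.45], [-0.092, -0.2, 0.24, 0, 0, 0.12, 0.45], [-0.092, -0.3, 0.24, 0, 0, 0.16, 0.45], [-0.092, -0.4, 0.24, 0, 0, 0.2, 0.45], [-0.092, -0.5, 0.24, 0, 0, 0.24, 0.45], [-0.092, -0.6, 0.24, 0, 0, 0.28, 0.45], [-0.092, -0.7, 0.24, 0, 0, 0.32, 0.45]]]'

```text
clock: 17.9
eef_pos: [573.5, -206.4, 140.7]
eef_rot: [3.141, -0.0, 1.009]
wrist_force: [2.0, 0.2, 0.4]
finger_gap: 51.5
finger_force: 0.0
```

Request:
servo_tool --motion '[[[0, -0.064, 0, 0, 0, 0.04, 0.45], [0, -0.064, 0, 0, 0, 0.08, 0.45], [0, -0.064, 0, 0, 0, 0.12, 0.45], [0, -0.064, 0, 0, 0, 0.1425, 0.45], [0, -0.064, 0, 0, 0, 0.1425, 0.45]]]'

```text
clock: 18.4
eef_pos: [573.8, -236.3, 140.4]
eef_rot: [3.141, 0.0, 1.452]
wrist_force: [-0.2, 0.5, -0.3]
finger_gap: 51.7
finger_force: 0.0
```

```bash
python3 - <<'E'
from h import *
scene('wrist')
scene('top')
E
```

```text
t 18.45 tcp [ 573.8 -236.2  140.5] yaw 1.45 F [-0.   0.9 -0. ] gap 51.9
14 [ 580.4 -183. ] [ 9.4 19.3] 3.023 [277.5 139.6] 263
14 [ 571.6 -254.1] [ 19.5 125.2] 1.448 [276.7 213.5] 2688
14 [ 431.4 -194.5] [11.  22.2] 3.078 [111.6 172.4] 276
14 [ 425.7 -254.3] [ 20.2 102.3] 1.488 [121.2 232.9] 2179
t 18.5 tcp [ 573.8 -236.2  140.5] yaw 1.449 F [-0.5 -0.3  0.3] gap 51.5
30 [642.7 123.2] [ 37.5 125.8] 1.567 [263.4 200. ] 532
```

Request:
servo_tool --motion '[[[-0.003, -0.023, -0.1, 0, 0, 0, 0.45], [-0.003, -0.023, -0.2, 0, 0, 0, 0.45], [-0.003, -0.023, -0.25, 0, 0, 0, 0.45], [-0.003, -0.023, -0.27, 0, 0, 0, 0.45], [-0.003, -0.023, -0.27, 0, 0, 0, 1], [-0.003, -0.023, -0.27, 0, 0, 0, 1], [-0.003, -0.023, -0.27, 0, 0, 0, 1], [-0.003, -0.023, -0.27, 0, 0, 0, 1], [-0.003, -0.023, -0.27, 0, 0, 0, 1], [-0.003, -0.023, -0.27, 0, 0, 0, 1]]]'

```text
clock: 19.5
eef_pos: [572.8, -247.8, 6.7]
eef_rot: [3.14, 0.001, 1.451]
wrist_force: [-0.7, 1.3, 7.5]
finger_gap: 19.1
finger_force: 40.0
```

Request:
servo_tool --motion '[[[0, 0, 0.08, 0, 0, 0, 1], [0, 0, 0.16, 0, 0, 0, 1], [0.02, 0.09, 0.16, 0, 0, 0.02, 1], [0.04, 0.18, 0.16, 0, 0, 0.0363, 1], [0.04, 0.27, 0.16, 0, 0, 0.0363, 1], [0.04, 0.36, 0.16, 0, 0, 0.0363, 1], [0.04, 0.45, 0.16, 0, 0, 0.0363, 1], [0.04, 0.54, 0.16, 0, 0, 0.0363, 1], [0.04, 0.63, 0.16, 0, 0, 0.0363, 1], [0.04, 0.72, 0.16, 0, 0, 0.0363, 1]]]'

```text
clock: 20.5
eef_pos: [591.7, 114.2, 85.6]
eef_rot: [-3.141, 0.0, 1.565]
wrist_force: [-0.6, -0.0, -2.4]
finger_gap: 19.3
finger_force: 40.0
```

Request:
servo_tool --motion '[[[0, 0.044, 0, 0, 0, 0, 1], [0, 0.044, -0.06, 0, 0, 0, 1], [0, 0.044, -0.11, 0, 0, 0, 1], [0, 0.044, -0.12, 0, 0, 0, 1], [0, 0.044, -0.12, 0, 0, 0, 1]]]'

```text
clock: 21.0
eef_pos: [591.9, 134.3, 25.3]
eef_rot: [-3.14, 0.0, 1.565]
wrist_force: [0.4, 0.8, -2.0]
finger_gap: 19.3
finger_force: 40.0
```

Request:
servo_tool --motion '[[[0, 0, -0.005, 0, 0, 0, 1], [0, 0, -0.005, 0, 0, 0, 0.63], [0, 0, -0.005, 0, 0, 0, 0.63], [0, 0, -0.005, 0, 0, 0, 0.63], [0, 0, 0.09, 0, 0, 0, 0.63], [0, 0, 0.18, 0, 0, 0, 0.5], [-0.04, -0.09, 0.23, 0, 0, 0, 0.45], [-0.08, -0.18, 0.23, 0, 0, -0.022, 0.45], [-0.12, -0.27, 0.23, 0, 0, -0.022, 0.45], [-0.16, -0.36, 0.23, 0, 0, -0.022, 0.45]]]'

```text
clock: 22.0
eef_pos: [512.3, -44.9, 141.2]
eef_rot: [3.14, 0.0, 1.497]
wrist_force: [0.3, 0.4, -0.3]
finger_gap: 52.0
finger_force: 0.0
```

Request:
servo_tool --motion '[[[-0.04, -0.09, 0, 0, 0, 0, 0.45], [-0.08, -0.18, 0, 0, 0, 0, 0.45], [-0.12, -0.27, 0, 0, 0, 0, 0.45], [-0.16, -0.36, 0, 0, 0, 0, 0.45], [-0.172, -0.426, 0, 0, 0, 0, 0.45], [-0.172, -0.426, 0, 0, 0, 0, 0.45], [-0.172, -0.426, 0, 0, 0, 0, 0.45]]]'

```text
clock: 22.7
eef_pos: [427.0, -256.6, 140.6]
eef_rot: [3.141, -0.0, 1.495]
wrist_force: [0.0, -0.9, -0.2]
finger_gap: 51.7
finger_force: 0.0
```

```bash
python3 - <<'E'
from h import *
scene('wrist')
scene('top')
E
```

```text
t 22.75 tcp [ 427.3 -255.9  140.6] yaw 1.496 F [0.3 0.6 0.2] gap 51.5
14 [ 429.7 -195.2] [ 9.3 18.3] 3.066 [274.4 130.4] 260
14 [ 424.2 -265.8] [ 19.5 125.4] 1.501 [275.  204.9] 2770
t 22.8 tcp [ 427.5 -255.5  140.6] yaw 1.497 F [ 0.2 -0.4  0.1] gap 51.4
14 [ 422.2 -256. ] [ 18.7 100.1] 1.502 [387.6 271.5] 198
30 [642.7 123.2] [ 37.5 125.8] 1.567 [263.4 200. ] 532
30 [589.9 126.4] [ 18.5 124.8] 1.567 [261.9 217.4] 261
```

Request:
servo_tool --motion '[[[-0.004, -0.007, -0.1, 0, 0, 0, 0.45], [-0.004, -0.007, -0.2, 0, 0, 0, 0.45], [-0.004, -0.007, -0.25, 0, 0, 0, 0.45], [-0.004, -0.007, -0.27, 0, 0, 0, 0.45], [-0.004, -0.007, -0.27, 0, 0, 0, 1], [-0.004, -0.007, -0.27, 0, 0, 0, 1], [-0.004, -0.007, -0.27, 0, 0, 0, 1], [-0.004, -0.007, -0.27, 0, 0, 0, 1], [-0.004, -0.007, -0.27, 0, 0, 0, 1], [-0.004, -0.007, -0.27, 0, 0, 0, 1]]]'

```text
clock: 23.8
eef_pos: [425.6, -260.2, 6.4]
eef_rot: [3.14, 0.001, 1.496]
wrist_force: [-0.0, 1.6, 7.5]
finger_gap: 19.5
finger_force: 40.0
```

Request:
servo_tool --motion '[[[0, 0, 0.08, 0, 0, 0, 1], [0, 0, 0.16, 0, 0, 0, 1], [0.03, 0.09, 0.2, 0, 0, 0.0223, 1], [0.06, 0.18, 0.2, 0, 0, 0.0223, 1], [0.09, 0.26, 0.2, 0, 0, 0.0223, 1], [0.12, 0.34, 0.2, 0, 0, 0.0223, 1], [0.15, 0.42, 0.2, 0, 0, 0.0223, 1], [0.18, 0.5, 0.2, 0, 0, 0.0223, 1], [0.21, 0.58, 0.2, 0, 0, 0.0223, 1], [0.24, 0.66, 0.2, 0, 0, 0.0223, 1]]]'

```text
clock: 24.8
eef_pos: [545.4, 71.9, 105.7]
eef_rot: [3.141, 0.0, 1.567]
wrist_force: [1.0, -0.3, -1.6]
finger_gap: 19.7
finger_force: 40.0
```

Request:
servo_tool --motion '[[[0.017, 0.08, 0, 0, 0, 0, 1], [0.017, 0.128, 0, 0, 0, 0, 1], [0.017, 0.128, -0.08, 0, 0, 0, 1], [0.017, 0.128, -0.14, 0, 0, 0, 1], [0.017, 0.128, -0.16, 0, 0, 0, 1], [0.017, 0.128, -0.16, 0, 0, 0, 1]]]'

```text
clock: 25.4
eef_pos: [553.2, 133.9, 24.8]
eef_rot: [-3.14, 0.0, 1.566]
wrist_force: [0.3, 0.8, -1.2]
finger_gap: 19.4
finger_force: 40.0
```

Request:
servo_tool --motion '[[[0, 0, -0.004, 0, 0, 0, 1], [0, 0, -0.004, 0, 0, 0, 0.63], [0, 0, -0.004, 0, 0, 0, 0.63], [0, 0, -0.004, 0, 0, 0, 0.63], [0, 0, 0.08, 0, 0, 0, 0.63], [0, 0, 0.15, 0, 0, -0.04, 0.5], [-0.03, -0.03, 0.15, 0, 0, -0.08, 0.47], [-0.06, -0.03, 0.15, 0, 0, -0.12, 0.47], [-0.06, -0.03, 0.15, 0, 0, -0.16, 0.47], [-0.06, -0.03, 0.15, 0, 0, -0.2, 0.47]]]'

```text
clock: 26.4
eef_pos: [523.6, 119.1, 101.2]
eef_rot: [3.141, -0.001, 0.933]
wrist_force: [0.5, 0.7, 0.5]
finger_gap: 49.5
finger_force: 0.0
```

Request:
servo_tool --motion '[[[0, 0, 0, 0, 0, -0.05, 0.47], [0, 0, 0, 0, 0, -0.1, 0.47], [0, 0, 0, 0, 0, -0.15, 0.47], [0, 0, 0, 0, 0, -0.2, 0.47], [0, 0, 0, 0, 0, -0.25, 0.47], [0, 0, 0, 0, 0, -0.2985, 0.47], [0, 0, 0, 0, 0, -0.2985, 0.47], [0, 0, 0, 0, 0, -0.2985, 0.47]]]'

```text
clock: 27.2
eef_pos: [523.8, 119.1, 100.8]
eef_rot: [-3.142, -0.001, 0.0]
wrist_force: [0.3, -0.2, -0.3]
finger_gap: 49.9
finger_force: 0.0
```

```bash
python3 - <<'E'
from h import *
scene('wrist'); scene('top'); c=cam('wrist'); save(c,'w4.png')
E
```

```text
t 27.25 tcp [523.7 119.1 100.8] yaw 0.002 F [0.1 0.5 1.6] gap 49.8
30 [646.9 197. ] [12.2 40.5] 2.977 [158.3  36.2] 983
30 [646.5 125.5] [ 40.4 130.1] 1.568 [266.3  36.8] 12757
30 [593.1 199.4] [ 9.7 19.1] 3.134 [161.9 121.4] 390
30 [592.1 128. ] [ 19.7 126.5] 1.562 [263.4 122.5] 5178
30 [555.2 199.7] [ 9.8 20.1] 3.122 [166.2 174.5] 371
30 [554.2 128.1] [ 21.  126.6] 1.558 [263.7 175.6] 4786
t 27.3 tcp [523.7 119.1 100.7] yaw 0.002 F [-0.1  1.2  0.7] gap 49.5
30 [642.7 123.2] [ 37.5 125.8] 1.567 [262.6 199.7] 506
```

View pics/w4.png

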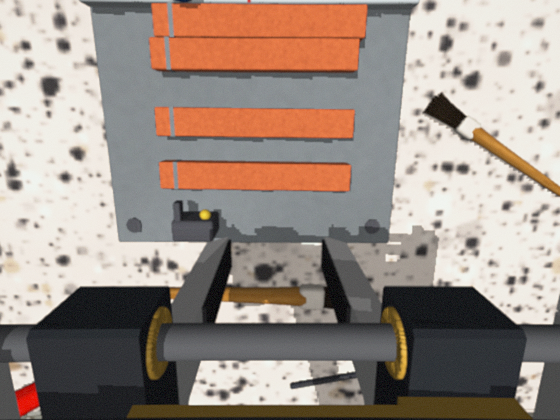

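All four bars are on the bed. The first two, at the top, are flush with the rail. I'll push the last pair in.

Request:
servo_tool --motion '[[[0, -0.01, -0.08, 0, 0, 0, 0.47], [0, -0.01, -0.15, 0, 0, 0, 0.47], [0, -0.01, -0.16, 0, 0, 0, 0.47], [0.02, -0.01, -0.16, 0, 0, 0, 0.47], [0.04, -0.01, -0.16, 0, 0, 0, 0.47], [0.06, -0.01, -0.16, 0, 0, 0, 0.47], [0.075, -0.01, -0.16, 0, 0, 0, 0.47], [0.09, -0.01, -0.16, 0, 0, 0, 0.47], [0.1, -0.01, -0.16, 0, 0, 0, 0.47], [0.1, -0.01, -0.16, 0, 0, 0, 0.47]]]'

```text
clock: 28.35
eef_pos: [574.5, 114.1, 20.8]
eef_rot: [-3.141, -0.001, 0.0]
wrist_force: [-0.1, -0.4, 0.2]
finger_gap: 49.6
finger_force: 0.0
```

Request:
servo_tool --motion '[[[0.004, 0, 0, 0, 0, 0, 0.47], [0.006, 0, 0, 0, 0, 0, 0.47], [0.008, 0, 0, 0, 0, 0, 0.47], [0.008, 0, 0, 0, 0, 0, 0.47]]]'

```text
clock: 28.75
eef_pos: [577.5, 114.2, 20.5]
eef_rot: [-3.142, 0.0, 0.001]
wrist_force: [-3.4, 0.5, 3.3]
finger_gap: 49.6
finger_force: 1.9
```

Request:
servo_tool --motion '[[[0.002, 0, 0, 0, 0, 0, 0.47], [0.004, 0, 0, 0, 0, 0, 0.47], [0.005, 0, 0, 0, 0, 0, 0.47], [0.005, 0, 0, 0, 0, 0, 0.47]]]'

```text
clock: 29.15
eef_pos: [578.1, 114.2, 20.4]
eef_rot: [3.141, 0.005, 0.0]
wrist_force: [-19.5, -0.2, 14.6]
finger_gap: 49.6
finger_force: 9.8
```

Request:
servo_tool --motion '[[[-0.02, 0, 0, 0, 0, 0, 0.47], [-0.02, 0, 0.1, 0, 0, 0.04, 0.47], [-0.02, 0, 0.2, 0, 0, 0.08, 0.47], [0.05, -0.02, 0.24, 0, 0, 0.12, 0.47], [0.12, -0.046, 0.24, 0, 0, 0.16, 0.47], [0.22, -0.046, 0.24, 0, 0, 0.2, 0.47], [0.22, -0.046, 0.24, 0, 0, 0.24, 0.47], [0.22, -0.046, 0.24, 0, 0, 0.28, 0.47], [0.22, -0.046, 0.24, 0, 0, 0.32, 0.47], [0.22, -0.046, 0.24, 0, 0, 0.36, 0.47]]]'

```text
clock: 30.15
eef_pos: [690.5, 91.0, 140.1]
eef_rot: [3.141, -0.0, 1.136]
wrist_force: [-0.6, 0.4, 0.7]
finger_gap: 49.8
finger_force: 0.0
```

Request:
servo_tool --motion '[[[0, 0, 0, 0, 0, 0.04, 0.47], [0, 0, 0, 0, 0, 0.08, 0.47], [0, 0, 0, 0, 0, 0.12, 0.47], [0, 0, 0, 0, 0, 0.16, 0.47], [0, 0, 0, 0, 0, 0.184, 0.47], [0, 0, 0, 0, 0, 0.184, 0.47]]]'

```text
clock: 30.75
eef_pos: [690.4, 91.0, 140.3]
eef_rot: [3.141, 0.0, 1.711]
wrist_force: [-1.4, 0.5, 0.5]
finger_gap: 49.7
finger_force: 0.0
```

```bash
python3 - <<'E'
from h import *
import pickle
scene('wrist'); c=cam('wrist'); pickle.dump(c,open('w5.pkl','wb')); save(c,'w5.png')
E
```

```text
t 30.8 tcp [690.3  91.1 140.3] yaw 1.708 F [-0.1 -0.5  1.5] gap 50.2
30 [627.1 198.6] [13.1 79.8] 3.065 [214.9  60.8] 1399
30 [626.7 126.1] [ 79.8 130.3] 1.566 [207.  146.5] 14622
```

View pics/w5.png

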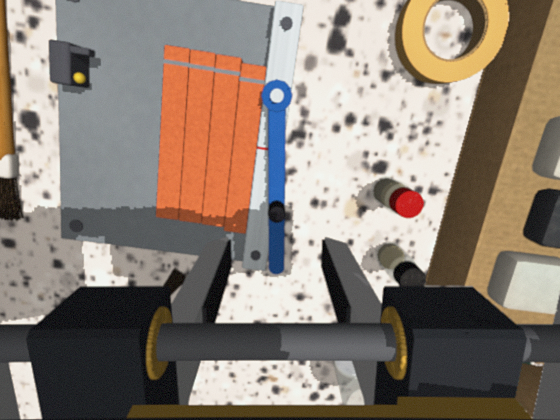

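All four bars are flush: the stack is 79.8 mm wide and centred on the mark. The keeper knob top is at (277,207) and lines up between the fingers.

```bash
python3 - <<'E'
from h import *
import pickle
c=pickle.load(open('w5.pkl','rb'))
f=lambda pts,z: pick(c,pts,z).round(1)[:,:2].tolist()
print('knob',f([(277,206)],66),'hinge',f([(277,96)],42),'mark',f([(262,149)],30),'tip',f([(276,272)],42))
K=np.array(f([(277,206)],66)[0]);H=np.array([678,177.3])
th=np.arctan2(-(K-H)[1],-(K-H)[0]);print(th,np.hypot(*(K-H)))
t0=1.71
for t in np.linspace(t0,-0.02,13): 
    p=H+88*np.array([-np.cos(t),-np.sin(t)]); print(round(t,3),p.round(1))
E
```

```text
knob [[689.5, 98.5]] hinge [[678.5, 178.8]] mark [[671.8, 136.1]] tip [[697.7, 33.0]]
1.7157123741804794 79.63472860505021
1.71 [690.2  90.2]
1.566 [677.6  89.3]
1.422 [664.9  90.3]
1.277 [652.6  93.1]
1.133 [640.7  97.6]
0.989 [629.7 103.8]
0.845 [619.6 111.5]
0.701 [610.7 120.6]
0.557 [603.3 130.8]
0.413 [597.4 142. ]
0.268 [593.1 154. ]
0.124 [590.7 166.4]
-0.02 [590.  179.1]
```

Request:
servo_tool --motion '[[[0, 0, -0.08, 0, 0, 0, 0.5], [0, 0, -0.15, 0, 0, 0, 0.5], [0, 0, -0.18, 0, 0, 0, 0.5], [0, 0, -0.186, 0, 0, 0, 0.5], [0, 0, -0.186, 0, 0, 0, 1], [0, 0, -0.186, 0, 0, 0, 1], [0, 0, -0.186, 0, 0, 0, 1], [0, 0, -0.186, 0, 0, 0, 1], [0, 0, -0.186, 0, 0, 0, 1], [0, 0, -0.186, 0, 0, 0, 1]]]' --newtons 12

```text
clock: 31.85
eef_pos: [690.5, 91.1, 48.2]
eef_rot: [3.141, 0.0, 1.709]
wrist_force: [-0.4, -0.4, 4.7]
finger_gap: 13.7
finger_force: 12.0
```

Request:
servo_tool --motion '[[[-0.0252, -0.0018, 0, 0, 0, -0.0458, 1], [-0.0506, 0.0002, 0, 0, 0, -0.0917, 1], [-0.0752, 0.0058, 0, 0, 0, -0.1378, 1], [-0.099, 0.0148, 0, 0, 0, -0.1837, 1], [-0.121, 0.0272, 0, 0, 0, -0.2295, 1], [-0.1412, 0.0426, 0, 0, 0, -0.2753, 1], [-0.1412, 0.0426, 0, 0, 0, -0.2753, 1]]]'

```text
clock: 32.55
eef_pos: [619.2, 113.2, 48.1]
eef_rot: [3.141, -0.001, 0.843]
wrist_force: [0.9, 0.8, 2.3]
finger_gap: 13.6
finger_force: 12.0
```

Request:
servo_tool --motion '[[[-0.0178, 0.0182, 0, 0, 0, -0.0458, 1], [-0.0326, 0.0386, 0, 0, 0, -0.0917, 1], [-0.0444, 0.061, 0, 0, 0, -0.1375, 1], [-0.053, 0.085, 0, 0, 0, -0.1837, 1], [-0.0578, 0.1098, 0, 0, 0, -0.2295, 1], [-0.0588, 0.12, 0, 0, 0, -0.25, 1], [-0.0592, 0.1316, 0, 0, 0, -0.269, 1], [-0.0592, 0.1316, 0, 0, 0, -0.269, 1]]]' --newtons 20

```text
clock: 33.35
eef_pos: [590.1, 178.6, 48.0]
eef_rot: [-3.142, 0.001, 0.003]
wrist_force: [-5.7, 0.7, 9.8]
finger_gap: 13.6
finger_force: 20.0
```

Request:
servo_tool --motion '[[[0, 0.002, 0, 0, 0, 0, 1], [0, 0.004, 0, 0, 0, 0, 1], [0, 0.006, 0, 0, 0, 0, 1], [0, 0.006, 0, 0, 0, 0, 1]]]'

```text
clock: 33.75
eef_pos: [590.1, 179.5, 48.0]
eef_rot: [3.139, 0.001, 0.004]
wrist_force: [-6.6, -9.5, 11.1]
finger_gap: 13.3
finger_force: 20.0
```

Request:
servo_tool --motion '[[[0, 0.002, 0, 0, 0, 0, 1], [0, 0.004, 0, 0, 0, 0, 1], [0, 0.004, 0, 0, 0, 0, 1]]]'

```text
clock: 34.05
eef_pos: [590.1, 179.8, 47.9]
eef_rot: [3.137, 0.002, 0.004]
wrist_force: [-7.7, -21.9, 13.7]
finger_gap: 13.6
finger_force: 20.0
```

Request:
servo_tool --motion '[[[0, -0.006, 0, 0, 0, 0, 0.6], [0, -0.006, 0, 0, 0, 0, 0.6], [0, -0.006, 0, 0, 0, 0, 0.6], [0, -0.006, 0.1, 0, 0, 0, 0.6], [-0.1, -0.1, 0.2, 0, 0, 0, 0.6], [-0.2, -0.2, 0.3, 0, 0, 0, 0.6], [-0.2, -0.3, 0.3, 0, 0, 0, 0.6], [-0.2, -0.4, 0.3, 0, 0, 0, 0.6], [-0.2, -0.5, 0.3, 0, 0, 0, 0.6], [-0.2, -0.6, 0.3, 0, 0, 0, 0.6]]]'

```text
clock: 35.05
eef_pos: [492.6, -66.2, 195.5]
eef_rot: [3.141, -0.002, 0.002]
wrist_force: [1.6, 0.5, -0.3]
finger_gap: 37.9
finger_force: 0.0
```

```bash
python3 - <<'E'
from h import *
import pickle
scene('top'); c=cam('top'); pickle.dump(c,open('top2.pkl','wb')); save(c,'top2.png',(215,130,375,290),3.7)
E
```

```text
t 35.1 tcp [492.4 -72.3 195.5] yaw -0.002 F [-0.4 -4.5 -0.4] gap 37.5
30 [622.5 115.6] [ 77.7 110.4] 1.567 [265.7 206.5] 930
```

View pics/top2.png

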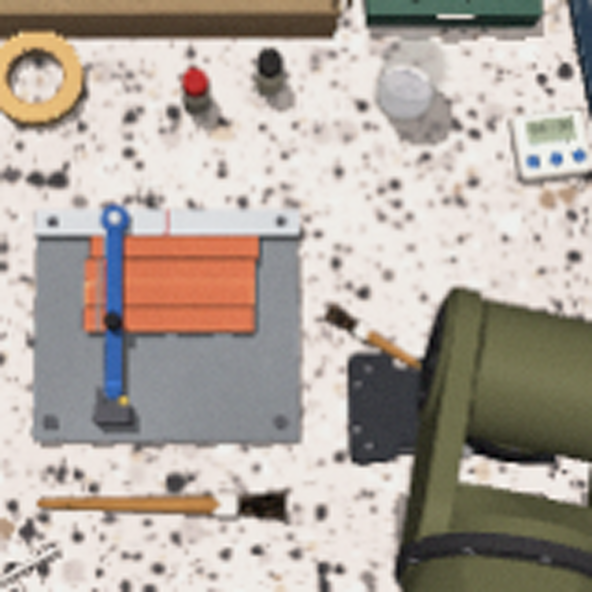

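The picture shows the keeper at (113,310), square to the rail with its tip in the post. The four bars sit flush under it, the brush lies clear at (160,505), and the vials, beaker and timer haven't moved.

```bash
python3 -c "
from cell import manip
print(manip.sign_off())"
```

```text
the job is handed in; nothing more can be done
None
```

The job is handed in, though sign-off gave no verdict: the brush is on the worktop clear of the fixture, all four bars are flush along the rail and centred on the mark, and the keeper is shut against its stop in the detent and released.

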